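# Release the transit lock of a bench shaker with a ratchet

### The job

The shaker's transit lock bolt is done up and a ratchet wrench sits on it, still set for tightening: with a finger, flip the small orange direction lever on the ratchet head over to its other side, then swing the wrench's handle anticlockwise (seen from above) to turn the bolt loose until the red lock arm comes up against the yellow stop post. Do not stop at the first touch: keep pushing slowly until you feel the push at the blue grip rise to about twice what it took to turn the bolt, hold it a moment, then let go, and never force it to three times or more. Never turn the bolt tighter, turn it with the wrench only and not by the lock arm, leave the lever on its new side, the arm at the post, and the bottles and the carton alone.

Things in the scene. Friction and masses are not known exactly. Their poses are not given: they have to be found in the camera images.
- shaker: low square bench shaker, white with grey top, 270 x 270 x 62 mm, fixed; origin at the centre of its underside. The lock bolt's vertical axis goes through its origin. Its yaw varies
- ratchet: steel ratchet wrench, its socket on the lock bolt; it only turns about the bolt's vertical axis (drag 0.3 N m). Origin on that axis at the handle's centreline, 114 mm above the table; x axis along the handle. Head 42 mm wide, 20 mm thick, from x -21 to +39 mm; round shank 14 mm thick; round blue grip 18 mm thick from x 83 to 191 mm. The socket below is 24 mm wide
- grip (a point): point on the centreline of the blue grip, 120 mm from the bolt axis, where a finger can push. 12 teeth: up to 0.55 rad of the first swing may be slack (up to 3 N here) before the ratchet takes hold; then 4 to 8 N here, pushed slowly, keeps the bolt turning; from the arm's touch at the post on, the push rises by roughly 0.8 N per mm of travel here (the mechanism gives)
- lever (a joint): angle of the orange direction lever on the head; its upright pivot lies 31.5 mm from the bolt axis on the handle's line, it points along the handle. -0.4: tip thrown to the handle's clockwise side (tightens, slips anticlockwise). +0.4: anticlockwise side (loosens, slips clockwise). A spring snaps it away from the middle; it may rest anywhere beyond 0.1 while its pawl rides on a tooth
- lever_tip (a point): 34 mm from the lever's pivot, near its free end; there it is an upright orange tab 14 mm long, 8 mm wide, its top 147 mm and its foot 126 mm above the table, this point 141 mm (head top 124 mm, grip top 123 mm). About 3 N here, across the handle, flips it; its travel here is 13 mm to each side of the handle's line
- lock: the lock bolt with its red arm, turning together about the bolt's axis (stays where it is left). Origin on the axis at the top face of the shaker (62 mm above the table); x axis along the red arm, which sticks out of a red round hub (52 mm across) to 67 mm from the axis, 10 mm wide, 7 to 15 mm above the origin, below the wrench. Positive yaw (anticlockwise) loosens
- lock_tip (a point): on the centreline of the red arm, 55 mm from the bolt axis
- stopring: flat aluminium ring of 66 mm radius around the bolt on top of the shaker, fixed, 4 mm thick, carrying the yellow stop post. Origin on the bolt axis; x axis towards the post, 0.95 to 1.65 rad anticlockwise of the red arm at the start. The arm's push on the post is about 2.5 times what is felt at the grip beyond the bolt's own resistance
- post (a point): centre of the yellow stop post: upright, 12 mm thick, top 24 mm above the shaker's top face, 55 mm from the bolt axis. The arm touches it when lock_tip is 11 mm from it in plan
- saline: clear bottle, 62 mm across, 150 mm tall, origin at its foot, stands on the table beside the shaker; not to be disturbed
- wash: white bottle with red cap, 56 mm across, 120 mm tall, origin at its foot; not to be disturbed
- carton: cardboard carton 100 x 60 x 50 mm, origin at the centre of its underside; not to be disturbed
Things that resemble listed ones, but are neither listed nor needed, are in the scene too. What is meant by the lock is not green or pink, and is the smaller of those in its own colour.

How it is judged:
By the outcome, as a careful person would: the job done as asked, in the order asked, and still so for the second after the job is handed in, with the robot touching nothing.
It also fails if it takes over 61 s, if anything falls off the work surface, if the arm or the gripper's body presses on something with over 40 N, if the wrist force passes 120 N, or if a joint passes its speed limit or range.

### The arm

A 6-joint arm with a two-finger parallel gripper is mounted at the origin on the work surface. World frame = base frame: x ahead of the robot, y to its left, z up, the work surface at z = 0. Lengths are in mm, angles in rad, forces in N, time in s.
With the tool pointing down it reaches from about 350 to 875 mm from the base axis. Payload 4.2 kg.
Tool frame: the origin (TCP) lies midway between the tips of the shut fingers; the grasp point (between the pads) lies 19 mm behind it; z points along the fingers, y is the line along which they close (so a half turn about z gives the same grasp; the last joint's range is limited). The gripper opens to 85 mm and grips with 20 to 120 N. Pads are 22 mm wide; open, the fingers measure 114 mm over their backs; the gripper's body (76 mm by 85 mm) begins 54 mm behind the grasp point. The pads swing forward as they close: fully open they stand 13 mm farther back than shut.
Start: joints at [1.422, 0.385, 0.008, 0, -1.194, -0.259], TCP at [247.836, 573.739, 231.312] pointing down, gripper open.
Joint ranges: [-3.14, 3.14], [-1.21, 2.06], [-1.07, 1.41], [-3.16, 2.05], [-2.99, -0.16], [-3.1, 3.1]. Speed limits (rad/s): [2.79, 2.79, 3.14, 3.14, 3.14, 3.14].

### API

Orientations are given as a unit quaternion [x, y, z, w].
In Python, from bench import arm gives the robot as it stands.
- The arm moves only by the tool send_rows, never from a script. Its argument "targets" is a list of rows, each an object of numbers: "gripper": the gripper command: -1 is fully open, 1 is shut, values between are in proportion; "x", "y", "z": the shift along the tool's x, y, z in cm; "ax", "ay", "az": the turn, a rotation vector about the tool's x, y, z in degrees. A call has 1 to 5 rows; each row shifts and turns the commanded pose from where the row before left it, along the tool's axes as they then stand; what a row does not reach is not made up. A row lasts 1/12 s, in which the tool goes at most 41.7 mm and 7.16 degrees, less where a joint would pass 70% of its speed; a pose out of reach is approached as far as the arm can. A call is refused whole if a number of a shift passes 4.17 or a number of a turn 7.16, either way. A call with a gripper value outside its range is refused whole. The fingers move at their own pace and stop on an object; the grip force is fixed at half the most. Time passes only in rows, so rows that do not move let the fingers close. It gives the time, the measured TCP pose, the force, the opening and the grip force at its end, in the units of the state.
- arm.read_state(): the state, without advancing time (a new reading comes with each control period).
- arm.get_image(name): name is "scene" or "top" or "wrist"; returns (picture, depth): 400x640x3 uint8, red, green, blue; 400x640 float32, mm along the optical axis (not along the pixel's ray), 0 where there is no reading.
- arm.camera_model(name): a dict with "fx", "fy", "cx", "cy" (pixels), "cam_to_world" (4x4, takes a point from camera to world coordinates). Camera axes: x right, y down, z forward; pixel columns grow to the right and rows downward; lengths in mm; the calibration is good to about 2 mm. A picture is of the moment at which its call begins: read the wrist's pose just before it. camera_model takes no time and is no camera call; for the wrist camera it gives the pose at the moment of the call.
- arm.job_done(): hands the job in; it is judged then, once.
Trained networks look in the newest picture that a camera, given by its name, has taken for a name from the list of things; names that differ only in an ending like _2 or _b are one class to them, and where a whole thing is asked for, a point or a joint stands for the part that bears it (a point fixed in the world has none). Each returns a list of dicts, best first, with "score" (0 to 1); they miss things now and then, are a little off and sometimes report something else, mostly with a low value. They report only what shows in the picture. A call takes as long as a camera call. They do not tell look-alikes from the thing itself.
- arm.boxes_of(camera, thing): "rect" ([left, top, width, height] in pixels, round what is visible of it).
The state is a dict: "clock": time; "joints": joint angles; "joint_vel": joint speeds; "joint_efforts": joint torques, N m; "position": TCP position; "ee_rot": TCP orientation; "contact_force": force on the tool from outside, world axes, zero at the start; "wrist_torque": the same for the moment, N m; "gripper_width": finger opening in mm; "grasp_force": force on a finger pad.
Only numpy, scipy, OpenCV 4.12 (cv2) and the standard library are available. Lean on these libraries where they do the work, as an engineer would, in place of code of your own. Each camera call takes 0.05 s, during which the arm holds its last target. There are 200 camera calls.

## Working session

There is one attempt and no reset: what is moved stays moved. The work goes in short steps, Python scripts to look and compute and a tool call to move; the robot and the scene stay as the last step left them, time stands still between calls to the robot, and variables do not carry over. Pictures are saved under pics/ and viewed, at most 10 in all, crops included, and the job is handed in when it is done.

Besides the shell and the picture viewer there is one more tool, called after "Call:" as name(argument=value, ...) on one line, values as JSON. send_rows: Moves the arm, as the interface text tells. Its arguments: {"type":"object","properties":{"targets":{"type":"array"}},"required":["targets"]}

```bash
mkdir -p pics; cat > h.py <<'E'
import numpy as np, cv2
from bench import arm
def look(c):
    m=arm.camera_model(c); im,d=arm.get_image(c); return m,im,d
def w(m,d,u,v,dd=None):
    z=d[int(v),int(u)] if dd is None else dd
    p=np.array([(u-m['cx'])/m['fx']*z,(v-m['cy'])/m['fy']*z,z,1]); return (np.array(m['cam_to_world'])@p)[:3]
def atz(m,u,v,z):
    T=np.array(m['cam_to_world']); r=T[:3,:3]@np.array([(u-m['cx'])/m['fx'],(v-m['cy'])/m['fy'],1]); return T[:3,3]+r*(z-T[2,3])/r[2]
def px(m,p):
    q=np.linalg.inv(np.array(m['cam_to_world']))@np.append(p,1); return q[0]/q[2]*m['fx']+m['cx'],q[1]/q[2]*m['fy']+m['cy']
E
python3 - <<'E'
from h import *
s=arm.read_state();print(s)
ims=[]
for c in("top","scene"):
    m,im,d=look(c);print(c,m['fx'],np.round(m['cam_to_world'],2).tolist());cv2.imwrite(f'pics/{c}0.png',im[:,:,::-1]);np.save(f'{c}0.npy',d)
    for t in("shaker","ratchet","lever","lock","stopring","saline","wash","carton"):
        print(t,[(round(b['score'],2),b['rect'])for b in arm.boxes_of(c,t)][:4])
E
```

```text
{'clock': 0.0, 'joints': array([ 1.42157967e+00,  3.85544732e-01,  6.58801087e-03, -5.01160365e-04,
       -1.19397336e+00, -2.58595744e-01]), 'joint_vel': array([-3.94854545e-05, -2.07080786e-03,  8.11610453e-04, -6.00613551e-04,
        1.31554892e-03,  1.61032812e-04]), 'joint_efforts': array([ 1.54796377e-03, -3.92292488e+01,  1.88398272e+01,  4.18598548e+00,
       -4.54592344e-03, -7.16492679e-06]), 'position': array([247.62743617, 573.20380407, 230.21359162]), 'ee_rot': array([ 9.79263751e-01, -2.02586560e-01, -1.74234417e-04,  1.07801282e-03]), 'contact_force': array([ 0.18619393, -0.56408017, -0.33449203]), 'wrist_torque': array([ 0.04074874, -0.02408481, -0.01993944]), 'grasp_force': 0.0, 'gripper_width': 85.40224138763004}
top 437.6737673977283 [[-0.02, -1.0, 0.07, 587.62], [-1.0, 0.02, 0.01, 31.44], [-0.01, -0.07, -1.0, 1039.78], [0.0, 0.0, 0.0, 1.0]]
shaker [(0.63, [243.3, 182.1, 137.2, 158.0]), (0.45, [199.0, 213.0, 33.8, 22.8])]
ratchet [(0.65, [294.1, 261.5, 20.3, 21.4]), (0.6, [291.4, 240.3, 29.0, 100.4]), (0.44, [199.5, 209.5, 32.1, 28.2])]
lever [(0.63, [297.3, 265
[... 343 characters left out ...]
66, [383.6, 174.6, 34.6, 49.6])]
scene 401.0114122907666 [[0.42, 0.74, -0.53, 1108.43], [0.91, -0.35, 0.25, -190.96], [-0.0, -0.58, -0.81, 847.14], [0.0, 0.0, 0.0, 1.0]]
shaker [(0.61, [251.9, 110.8, 141.2, 143.8])]
ratchet [(0.93, [302.1, 116.5, 26.1, 63.1])]
lever [(0.55, [308.4, 141.2, 14.0, 18.1])]
lock [(0.79, [203.8, 214.7, 39.0, 19.8]), (0.76, [308.1, 278.9, 34.3, 57.2]), (0.64, [312.7, 175.8, 22.6, 22.1]), (0.63, [375.5, 240.1, 33.0, 42.9])]
stopring [(0.71, [294.9, 164.8, 52.2, 38.6]), (0.68, [394.9, 149.5, 23.5, 42.7])]
saline [(0.58, [369.2, 108.0, 27.0, 55.1])]
wash [(0.96, [391.5, 151.4, 27.4, 40.5])]
carton [(0.8, [238.0, 232.2, 39.1, 54.2]), (0.23, [311.2, 173.4, 25.9, 25.2])]
```

View pics/top0.png

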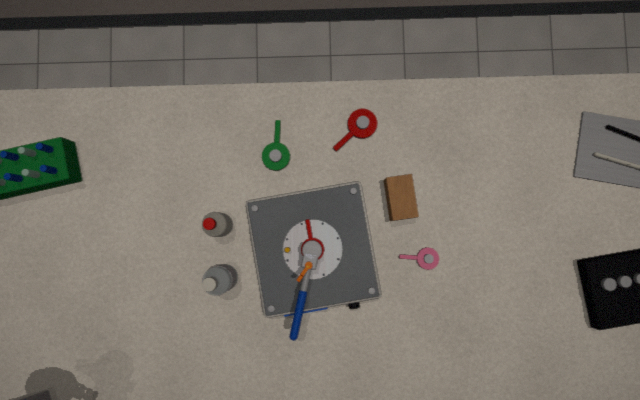

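View pics/scene0.png

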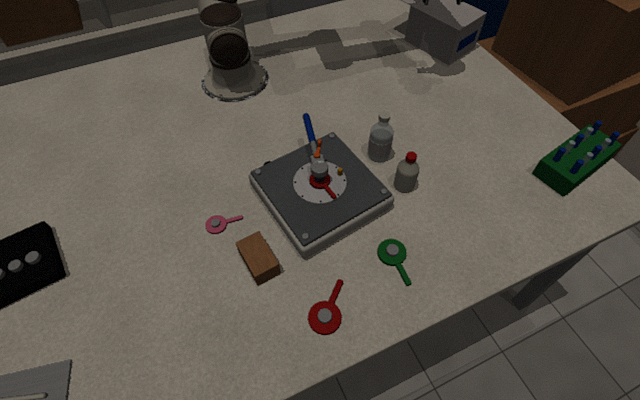

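The lock candidates in the top view are:
- small red, at (311,230)-(313,250), under the wrench on the shaker
- big red, at (362,123), lying loose
- green, at (276,155)
- pink, at (427,258)

The one meant is the small red one under the wrench. I'll confirm it in a crop and measure by colour plus depth.

```bash
python3 - <<'E'
from h import *
im=cv2.imread('pics/top0.png');d=np.load('top0.npy');m=arm.camera_model('top')
sc=cv2.imread('pics/scene0.png')
a=cv2.resize(im[185:345,240:390],None,fx=3.6,fy=3.6,interpolation=2)
b=cv2.resize(sc[105:215,290:350],None,fx=3.6,fy=3.6,interpolation=2)
o=np.zeros((576,540+216,3),np.uint8);o[:a.shape[0],:540]=a;o[:b.shape[0],540:540+b.shape[1]]=b;cv2.imwrite('pics/crop0.png',o)
h=cv2.cvtColor(im,cv2.COLOR_BGR2HSV)
R=np.zeros(h.shape[:2],bool);R[185:345,240:390]=1
H,S,V=h[...,0],h[...,1],h[...,2]
for n,k in dict(orange=(H>4)&(H<16)&(S>150)&(V>120),red=((H<4)|(H>174))&(S>150)&(V>80),yellow=(H>16)&(H<32)&(S>110),blue=(H>105)&(H<130)&(S>130)).items():
    v,u=np.nonzero(k&R)
    P=np.array([w(m,d,x,y) for x,y in zip(u,v)])
    print(n,len(u),u.mean().round(1),v.mean().round(1),np.median(P,0).round(),P.min(0).round(),P.max(0).round())
    if n in('blue','orange','yellow','red'):
        z={'blue':120,'orange':146,'yellow':86,'red':76}[n]
        sel=P[:,2]>(100 if n in('blue','orange') else 60); Q=np.array([atz(m,x,y,z) for x,y in zip(u,v)])[sel]
        c=Q.mean(0);dv=cv2.PCACompute(Q[:,:2].astype(np.float32),None)[1][0];print('  c',c.round(1),'ang',np.degrees(np.arctan2(dv[1],dv[0])).round(1),Q[:,:2].min(0).round(),Q[:,:2].max(0).round())
E
```

```text
orange 82 304.5 270.2 [512.  70. 132.] [491.  57. 127.] [528.  86. 147.]
  c [512.1  70.3 146. ] ang -36.2 [491.  57.] [529.  86.]
red 112 311.7 235.8 [579.  61.  77.] [534.  32.  73.] [616.  80.  80.]
  c [580.9  55.9  76. ] ang 26.3 [534.  32.] [616.  80.]
yellow 31 306.4 244.0 [553. 108.  86.] [ 517. -125.   14.] [679. 114. 132.]
  c [545.5 101.9  86. ] ang 49.1 [514.  65.] [558. 114.]
blue 405 298.7 313.7 [418.  87. 121.] [369. -41.  41.] [ 588.  121. 1040.]
  c [420.5  87.3 120. ] ang -13.6 [370.  69.] [467. 104.]
```

View pics/crop0.png

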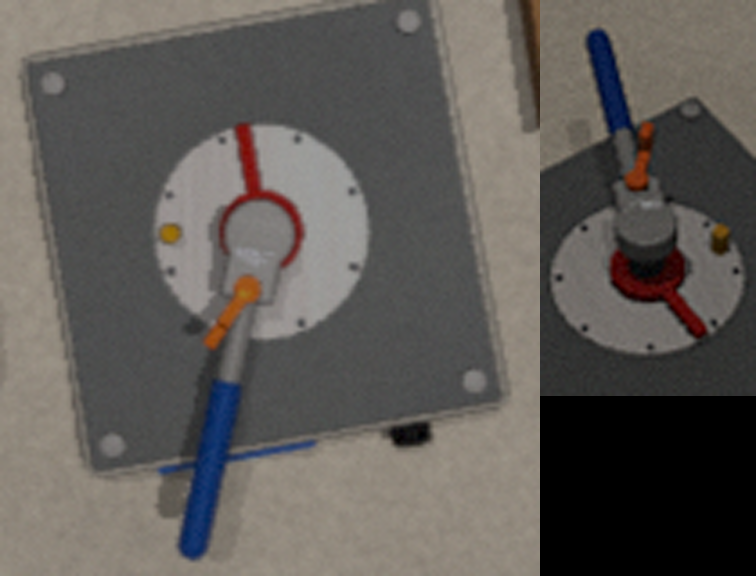

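The crop confirms it: the small red arm under the wrench is at crop (247,160), the post is at (170,233), and the lever tip at (212,340) is on the clockwise side. The axis is at about (553.7, 55.1) and the handle at 166.4°. The gap from arm to post is about 1.39 rad, which fits the stated range. Next I plan the approach, with the fingers shut and beside the lever.

```bash
cat >> h.py <<'E'
from scipy.spatial.transform import Rotation as Ro
A=np.array([553.7,55.1]); HD=166.4
def pol(deg,r,t):
    a=np.radians(deg); return A+r*np.array([np.cos(a),np.sin(a)])+t*np.array([-np.sin(a),np.cos(a)])
def yaw(s):
    x=Ro.from_quat(s['ee_rot']).as_matrix()[:,0]; return np.degrees(np.arctan2(x[1],x[0]))
def rows(p0,y0,P,Y):
    "tool-frame rows from pose p0,y0 through P,Y"
    out=[];p0=np.array(p0,float)
    for p,y in zip(P,Y):
        d=(np.array(p)-p0)/10; a=np.radians(y0)
        out.append((round(d[0]*np.cos(a)+d[1]*np.sin(a),2),round(d[0]*np.sin(a)-d[1]*np.cos(a),2),round(-d[2],2),round(y0-y,2)))
        p0=np.array(p);y0=y
    return out
def rep(p,deg):
    d=np.array(p[:2])-A;a=np.radians(deg);return d@[np.cos(a),np.sin(a)],d@[-np.sin(a),np.cos(a)]
E
python3 - <<'E'
from h import *
s=arm.read_state();p=s['position'];y=yaw(s);print(y)
e=np.append(pol(HD,65,-42),231);print(e)
f=np.arange(1,25)/24
for i,r in enumerate(rows(p,y,p+np.outer(f,e-p),y+f*(166.4-360-y))): print(r,end='\n' if i%5==4 else ' ')
E
```

```text
-23.361330240445966
[500.39850371 111.20659938 231.        ]
(np.float64(1.73), np.float64(1.35), np.float64(0.0), np.float64(7.09)) (np.float64(1.88), np.float64(1.13), np.float64(0.0), np.float64(7.09)) (np.float64(2.01), np.float64(0.89), np.float64(0.0), np.float64(7.09)) (np.float64(2.1), np.float64(0.63), np.float64(0.0), np.float64(7.09)) (np.float64(2.16), np.float64(0.37), np.float64(0.0), np.float64(7.09))
(np.float64(2.19), np.float64(0.1), np.float64(0.0), np.float64(7.09)) (np.float64(2.19), np.float64(-0.17), np.float64(0.0), np.float64(7.09)) (np.float64(2.15), np.float64(-0.44), np.float64(0.0), np.float64(7.09)) (np.float64(2.08), np.float64(-0.71), np.float64(0.0), np.float64(7.09)) (np.float64(1.98), np.float64(-0.96), np.float64(0.0), np.float64(7.09))
(np.float64(1.84), np.float64(-1.19), np.float64(0.0), np.float64(7.09)) (np.float64(1.68), np.float64(-1.41), np.float64(0.0), np.float64(7.09)) (np.float64(1.49), np.float64(-1.61), np.float64(0.0), np.float64(7.09)) (np.float64(1.28), np.float64(-1.78), np.float64(0.0), np.float64(7.09)) (np.float64(1.05), np.float64(-1.93), np.float64(0.0), np.float64(7.09))
(np.float64(0.81), np.float64(-2.04), np.float64(0.0), np.float64(7.09)) (np.float64(0.55), np.float64(-2.13), np.float64(0.0), np.float64(7.09)) (np.float64(0.28), np.float64(-2.18), np.float64(0.0), np.float64(7.09)) (np.float64(0.01), np.float64(-2.2), np.float64(0.0), np.float64(7.09)) (np.float64(-0.26), np.float64(-2.18), np.float64(0.0), np.float64(7.09))
(np.float64(-0.53), np.float64(-2.13), np.float64(0.0), np.float64(7.09)) (np.float64(-0.79), np.float64(-2.05), np.float64(0.0), np.float64(7.09)) (np.float64(-1.03), np.float64(-1.94), np.float64(0.0), np.float64(7.09)) (np.float64(-1.26), np.float64(-1.8), np.float64(0.0), np.float64(7.09))
```

Call:
send_rows(targets=[{"gripper": 1, "x": 1.73, "y": 1.35, "az": 7.09}, {"gripper": 1, "x": 1.88, "y": 1.13, "az": 7.09}, {"gripper": 1, "x": 2.0, "y": 0.89, "az": 7.09}, {"gripper": 1, "x": 2.1, "y": 0.63, "az": 7.09}, {"gripper": 1, "x": 2.16, "y": 0.37, "az": 7.09}])

```text
$.targets[0]: bad value
```

```bash
python3 - <<'E'
from h import *
s=arm.read_state();print(s['clock'],s['joints'].round(2),yaw(s),s['position'].round(1),s['gripper_width'])
E
```

```text
0.9 [ 1.42  0.38  0.01  0.   -1.19 -0.26] -23.361330240445966 [247.8 573.8 231.3] 85.26027588028357
```

Call:
send_rows(targets=[{"gripper": 1, "x": 1.73, "y": 1.35, "z": 0, "ax": 0, "ay": 0, "az": 7.09}, {"gripper": 1, "x": 1.88, "y": 1.13, "z": 0, "ax": 0, "ay": 0, "az": 7.09}, {"gripper": 1, "x": 2.0, "y": 0.89, "z": 0, "ax": 0, "ay": 0, "az": 7.09}, {"gripper": 1, "x": 2.1, "y": 0.63, "z": 0, "ax": 0, "ay": 0, "az": 7.09}, {"gripper": 1, "x": 2.16, "y": 0.37, "z": 0, "ax": 0, "ay": 0, "az": 7.09}])

```text
clock: 1.32
position: [300.6, 476.6, 231.4]
ee_rot: [0.87, -0.494, 0.0, -0.0]
contact_force: [-0.2, -0.6, -0.1]
gripper_width: 25.2
grasp_force: 0.0
```

```bash
python3 - <<'E'
from h import *
s=arm.read_state();print(s['clock'],s['joints'].round(2),yaw(s),s['position'].round(1),s['gripper_width'])
E
```

```text
1.3167 [ 1.3   0.28 -0.15  0.   -1.14 -0.76] -59.14795888272374 [300.6 476.6 231.4] 25.18380039295473
```

Call:
send_rows(targets=[{"gripper": 1, "x": 2.19, "y": 0.1, "z": 0, "ax": 0, "ay": 0, "az": 7.09}, {"gripper": 1, "x": 2.19, "y": -0.17, "z": 0, "ax": 0, "ay": 0, "az": 7.09}, {"gripper": 1, "x": 2.15, "y": -0.44, "z": 0, "ax": 0, "ay": 0, "az": 7.09}, {"gripper": 1, "x": 2.08, "y": -0.71, "z": 0, "ax": 0, "ay": 0, "az": 7.09}, {"gripper": 1, "x": 1.98, "y": -0.96, "z": 0, "ax": 0, "ay": 0, "az": 7.09}])

```text
clock: 1.73
position: [353.3, 380.1, 231.5]
ee_rot: [-0.678, 0.735, 0.0, 0.0]
contact_force: [0.3, 0.3, -0.1]
gripper_width: 0.0
grasp_force: 0.0
```

Call:
send_rows(targets=[{"gripper": 1, "x": 1.84, "y": -1.19, "z": 0, "ax": 0, "ay": 0, "az": 7.09}, {"gripper": 1, "x": 1.68, "y": -1.41, "z": 0, "ax": 0, "ay": 0, "az": 7.09}, {"gripper": 1, "x": 1.49, "y": -1.61, "z": 0, "ax": 0, "ay": 0, "az": 7.09}, {"gripper": 1, "x": 1.28, "y": -1.78, "z": 0, "ax": 0, "ay": 0, "az": 7.09}, {"gripper": 1, "x": 1.05, "y": -1.93, "z": 0, "ax": 0, "ay": 0, "az": 7.09}])

```text
clock: 2.15
position: [406.0, 284.0, 231.6]
ee_rot: [-0.422, 0.907, 0.0, 0.0]
contact_force: [0.9, -0.3, -0.2]
gripper_width: -0.3
grasp_force: 0.0
```

Call:
send_rows(targets=[{"gripper": 1, "x": 0.81, "y": -2.04, "z": 0, "ax": 0, "ay": 0, "az": 7.09}, {"gripper": 1, "x": 0.55, "y": -2.13, "z": 0, "ax": 0, "ay": 0, "az": 7.09}, {"gripper": 1, "x": 0.28, "y": -2.18, "z": 0, "ax": 0, "ay": 0, "az": 7.09}, {"gripper": 1, "x": 0.01, "y": -2.2, "z": 0, "ax": 0, "ay": 0, "az": 7.09}, {"gripper": 1, "x": -0.26, "y": -2.18, "z": 0, "ax": 0, "ay": 0, "az": 7.09}])

```text
clock: 2.57
position: [458.8, 187.6, 231.6]
ee_rot: [-0.126, 0.992, 0.0, 0.0]
contact_force: [-0.0, 0.0, 0.6]
gripper_width: 0.2
grasp_force: 0.0
```

Call:
send_rows(targets=[{"gripper": 1, "x": -0.53, "y": -2.13, "z": 0, "ax": 0, "ay": 0, "az": 7.09}, {"gripper": 1, "x": -0.79, "y": -2.05, "z": 0, "ax": 0, "ay": 0, "az": 7.09}, {"gripper": 1, "x": -1.03, "y": -1.94, "z": 0, "ax": 0, "ay": 0, "az": 7.09}, {"gripper": 1, "x": -1.26, "y": -1.8, "z": 0, "ax": 0, "ay": 0, "az": 7.09}, {"gripper": 1, "x": 0, "y": 0, "z": 0, "ax": 0, "ay": 0, "az": 0}])

```text
clock: 2.98
position: [501.7, 109.2, 231.3]
ee_rot: [0.121, 0.993, -0.0, 0.0]
contact_force: [-0.3, 0.1, 0.1]
gripper_width: -0.0
grasp_force: 0.0
```

```bash
python3 - <<'E'
from h import *
s=arm.read_state();print(s['clock'],s['joints'].round(2),yaw(s),s['position'].round(1),rep(s['position'],HD),s['gripper_width'],s['contact_force'])
m,im,d=look('wrist');cv2.imwrite('pics/w1.png',im[:,:,::-1])
for q in [np.append(pol(HD,0,0),124),np.append(pol(HD,62.8,-13.2),147),np.append(pol(HD,120,0),123)]: print(px(m,q))
E
```

```text
2.9833 [ 0.53  0.19 -0.26  0.   -1.11 -2.35] 166.08940501602277 [501.7 109.2 231.3] (np.float64(63.294930584888284), np.float64(-40.33024870037109)) -0.006225963266119559 [-0.3149577   0.14177554  0.06833407]
(np.float64(281.1463521828446), np.float64(254.50444144742198))
(np.float64(289.36269581444924), np.float64(203.5686005037653))
(np.float64(274.8722922740567), np.float64(133.94158984633128))
```

View pics/w1.png

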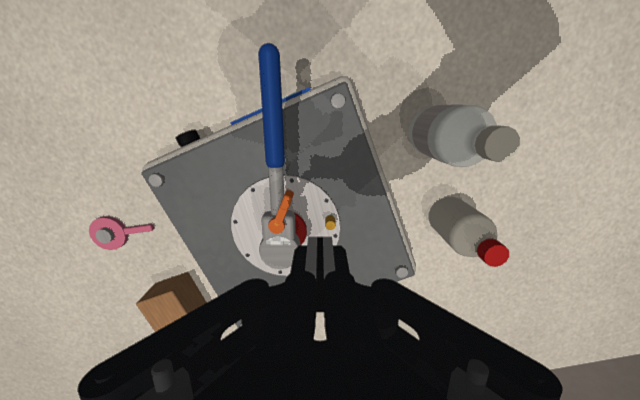

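The wrist view shows head (280,252), lever tip (288,197), grip and post (331,222) within about 3 px of the prediction, and the fingers are clear of the lever. Now I descend beside it.

Call:
send_rows(targets=[{"gripper": 1, "x": 0.2, "y": 0, "z": 2.0, "ax": 0, "ay": 0, "az": 0}, {"gripper": 1, "x": 0, "y": 0, "z": 2.5, "ax": 0, "ay": 0, "az": 0}, {"gripper": 1, "x": 0, "y": 0, "z": 2.5, "ax": 0, "ay": 0, "az": 0}, {"gripper": 1, "x": 0, "y": 0, "z": 2.0, "ax": 0, "ay": 0, "az": 0}, {"gripper": 1, "x": 0, "y": 0, "z": 0.9, "ax": 0, "ay": 0, "az": 0}])

```text
clock: 3.45
position: [496.7, 112.0, 129.8]
ee_rot: [0.117, 0.993, -0.001, -0.002]
contact_force: [0.4, 0.6, -1.3]
gripper_width: -0.0
grasp_force: 0.0
```

Call:
send_rows(targets=[{"gripper": 1, "x": 0, "y": 0, "z": 0, "ax": 0, "ay": 0, "az": 0}, {"gripper": 1, "x": 0, "y": 0, "z": 0, "ax": 0, "ay": 0, "az": 0}, {"gripper": 1, "x": 0, "y": 0, "z": 0, "ax": 0, "ay": 0, "az": 0}])

```text
clock: 3.7
position: [499.6, 112.7, 133.7]
ee_rot: [0.117, 0.993, 0.001, 0.001]
contact_force: [0.2, 0.8, -0.1]
gripper_width: 0.0
grasp_force: 0.0
```

```bash
cat > st.py <<'E'
from h import *
import sys
deg=float(sys.argv[1]);s=arm.read_state();f=s['contact_force'];a=np.radians(deg)
print(s['clock'],s['joints'].round(2),'yaw',yaw(s).round(2),s['position'].round(1),'r,t',np.round(rep(s['position'],deg),1),'F r,t,z',np.round([f[:2]@[np.cos(a),np.sin(a)],f[:2]@[-np.sin(a),np.cos(a)],f[2]],2),s['wrist_torque'].round(2))
E
python3 st.py 166.4
```

```text
3.7 [ 0.54  0.29 -0.41  0.   -0.87 -2.35] yaw 166.55 [499.6 112.7 133.7] r,t [ 66.1 -43.3] F r,t,z [ 0.   -0.77 -0.12] [ 0.03 -0.   -0.02]
```

Call:
send_rows(targets=[{"gripper": 1, "x": 0, "y": -0.3, "z": 0, "ax": 0, "ay": 0, "az": 0}, {"gripper": 1, "x": 0, "y": -0.3, "z": 0, "ax": 0, "ay": 0, "az": 0}, {"gripper": 1, "x": 0, "y": -0.3, "z": 0, "ax": 0, "ay": 0, "az": 0}])

```text
clock: 3.95
position: [496.8, 103.1, 133.2]
ee_rot: [0.118, 0.993, 0.0, 0.001]
contact_force: [-0.6, 0.5, 0.0]
gripper_width: 0.2
grasp_force: 0.0
```

Call:
send_rows(targets=[{"gripper": 1, "x": 0, "y": -0.2, "z": 0, "ax": 0, "ay": 0, "az": 0}, {"gripper": 1, "x": 0, "y": -0.2, "z": 0, "ax": 0, "ay": 0, "az": 0}])

```text
clock: 4.12
position: [495.8, 99.3, 132.7]
ee_rot: [0.118, 0.993, 0.001, 0.001]
contact_force: [0.2, 3.5, 0.3]
gripper_width: 0.1
grasp_force: 1.7
```

Call:
send_rows(targets=[{"gripper": 1, "x": 0, "y": -0.2, "z": 0, "ax": 0, "ay": 0, "az": 0}, {"gripper": 1, "x": 0, "y": -0.2, "z": 0, "ax": 0, "ay": 0, "az": 0}])

```text
clock: 4.28
position: [494.7, 95.9, 132.5]
ee_rot: [0.118, 0.993, 0.001, 0.0]
contact_force: [-1.7, 3.5, 0.5]
gripper_width: 0.0
grasp_force: 1.5
```

Call:
send_rows(targets=[{"gripper": 1, "x": 0, "y": -0.2, "z": 0, "ax": 0, "ay": 0, "az": 0}, {"gripper": 1, "x": 0, "y": -0.2, "z": 0, "ax": 0, "ay": 0, "az": 0}])

```text
clock: 4.45
position: [493.6, 91.4, 132.3]
ee_rot: [0.118, 0.993, -0.0, -0.0]
contact_force: [-1.4, 1.0, 0.3]
gripper_width: -0.3
grasp_force: 0.7
```

```bash
python3 st.py 166.4
```

```text
4.45 [ 0.51  0.28 -0.43  0.   -0.86 -2.31] yaw 166.49 [493.6  91.4 132.3] r,t [ 67.  -21.1] F r,t,z [ 1.56 -0.67  0.25] [0.45 0.2  0.01]
```

Call:
send_rows(targets=[{"gripper": 1, "x": 0, "y": -0.2, "z": 0, "ax": 0, "ay": 0, "az": 0}, {"gripper": 1, "x": 0, "y": -0.2, "z": 0, "ax": 0, "ay": 0, "az": 0}])

```text
clock: 4.62
position: [492.7, 87.1, 132.2]
ee_rot: [0.118, 0.993, -0.0, -0.0]
contact_force: [-0.9, 0.6, 0.1]
gripper_width: 0.1
grasp_force: 0.2
```

Call:
send_rows(targets=[{"gripper": 1, "x": 0, "y": -0.2, "z": 0, "ax": 0, "ay": 0, "az": 0}, {"gripper": 1, "x": 0, "y": -0.2, "z": 0, "ax": 0, "ay": 0, "az": 0}])

```text
clock: 4.78
position: [491.8, 83.2, 132.2]
ee_rot: [0.118, 0.993, -0.0, -0.0]
contact_force: [-0.0, -0.7, -0.9]
gripper_width: 0.2
grasp_force: 0.0
```

Call:
send_rows(targets=[{"gripper": 1, "x": 0, "y": -0.2, "z": 0, "ax": 0, "ay": 0, "az": 0}, {"gripper": 1, "x": 0, "y": -0.2, "z": 0, "ax": 0, "ay": 0, "az": 0}])

```text
clock: 4.95
position: [490.9, 79.5, 132.3]
ee_rot: [0.118, 0.993, -0.0, -0.0]
contact_force: [0.3, 0.3, -0.1]
gripper_width: 0.1
grasp_force: 0.0
```

```bash
python3 st.py 166.4; python3 - <<'E'
from h import *
m,im,d=look('wrist')
m2,im2,d2=look('top')
print([px(m,np.append(pol(HD,r,0),z)) for r,z in((0,124),(120,123))])
o=np.zeros((540,800,3),np.uint8)
c=im[130:280,220:360];o[:450,:420]=cv2.resize(c,(420,450));c=im2[230:345,270:350];o[:540,424:800]=cv2.resize(c,(376,540))
cv2.imwrite('pics/w2.png',o[:,:,::-1])
E
```

```text
4.95 [ 0.49  0.27 -0.44  0.   -0.86 -2.29] yaw 166.47 [490.9  79.5 132.3] r,t [66.8 -8.9] F r,t,z [-0.23 -0.37 -0.12] [-0.04  0.01  0.  ]
[(np.float64(307.5019896867178), np.float64(332.16100977084915)), (np.float64(304.9890955588491), np.float64(156.09458509491805))]
```

View pics/w2.png

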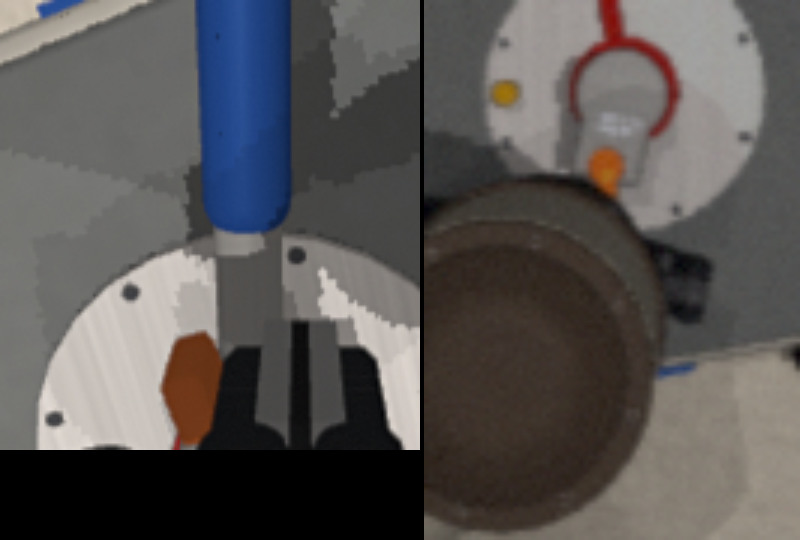

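The finger stopped without any load, and the orange tab (wrist crop (190,390)) is now on the anticlockwise side of the handle, so it has snapped over. Next I lift, move out to the grip and descend on the grip's clockwise side.

Call:
send_rows(targets=[{"gripper": 1, "x": 0, "y": 0.3, "z": -1.5, "ax": 0, "ay": 0, "az": 0}, {"gripper": 1, "x": 0, "y": 0.4, "z": -2.0, "ax": 0, "ay": 0, "az": 0}, {"gripper": 1, "x": 1.3, "y": 1.0, "z": -0.5, "ax": 0, "ay": 0, "az": 0}, {"gripper": 1, "x": 2.0, "y": 1.0, "z": 0, "ax": 0, "ay": 0, "az": 0}, {"gripper": 1, "x": 2.0, "y": 0.5, "z": 0, "ax": 0, "ay": 0, "az": 0}])

```text
clock: 5.47
position: [447.2, 124.3, 172.8]
ee_rot: [0.118, 0.993, 0.001, 0.001]
contact_force: [-0.6, -0.3, -0.6]
gripper_width: 0.0
grasp_force: 0.0
```

Call:
send_rows(targets=[{"gripper": 1, "x": 0, "y": 0, "z": 1.0, "ax": 0, "ay": 0, "az": 0}, {"gripper": 1, "x": 0, "y": 0, "z": 2.0, "ax": 0, "ay": 0, "az": 0}, {"gripper": 1, "x": 0, "y": 0, "z": 2.0, "ax": 0, "ay": 0, "az": 0}, {"gripper": 1, "x": 0, "y": 0, "z": 1.2, "ax": 0, "ay": 0, "az": 0}, {"gripper": 1, "x": 0, "y": 0, "z": 0.4, "ax": 0, "ay": 0, "az": 0}])

```text
clock: 5.88
position: [445.7, 122.7, 104.5]
ee_rot: [0.118, 0.993, -0.001, -0.002]
contact_force: [-0.4, -1.0, 0.9]
gripper_width: -0.0
grasp_force: 0.0
```

Call:
send_rows(targets=[{"gripper": 1, "x": 0, "y": 0, "z": 0, "ax": 0, "ay": 0, "az": 0}, {"gripper": 1, "x": 0, "y": 0, "z": 0, "ax": 0, "ay": 0, "az": 0}, {"gripper": 1, "x": 0, "y": 0, "z": 0, "ax": 0, "ay": 0, "az": 0}])

```text
clock: 6.13
position: [447.6, 123.8, 107.2]
ee_rot: [0.118, 0.993, 0.001, 0.001]
contact_force: [-0.1, -0.6, 0.3]
gripper_width: 0.0
grasp_force: 0.0
```

```bash
python3 st.py 166.4; python3 - <<'E'
from h import *
m2,im2,d2=look('top');m,im,d=look('scene')
print([b for b in arm.boxes_of('scene','lever')])
o=np.zeros((480,800,3),np.uint8)
c=im[105:215,270:350];o[:480,:350]=cv2.resize(c,(350,480));c=im2[225:345,240:340];o[:480,400:800]=cv2.resize(c,(400,480))
cv2.imwrite('pics/s3.png',o[:,:,::-1])
E
```

```text
6.1333 [ 0.62  0.25 -0.55  0.   -0.77 -2.43] yaw 166.49 [447.6 123.8 107.2] r,t [119.2 -41.8] F r,t,z [-0.04  0.63  0.34] [-0.    0.03 -0.02]
[{'rect': [236.3, 231.3, 40.2, 55.2], 'score': 0.75}, {'rect': [310.3, 142.3, 10.9, 15.1], 'score': 0.41}]
```

View pics/s3.png

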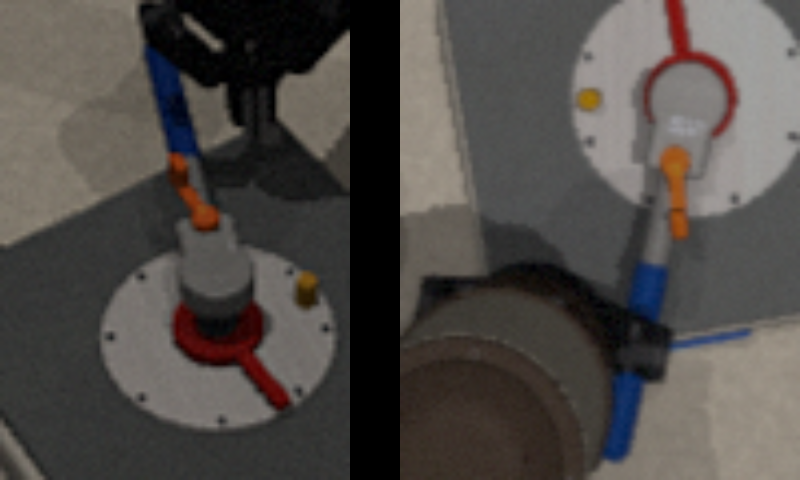

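The lever now shows on the anticlockwise side in both views: scene crop (178,170), top crop (678,225). The red arm hasn't moved. Next I make contact with the grip and start the swing, moving in the handle's frame at 1.5° per row.

Call:
send_rows(targets=[{"gripper": 1, "x": 0.05, "y": -0.5, "z": 0.1, "ax": 0, "ay": 0, "az": 0}, {"gripper": 1, "x": 0, "y": -0.5, "z": 0.1, "ax": 0, "ay": 0, "az": 0}, {"gripper": 1, "x": 0, "y": -0.5, "z": 0, "ax": 0, "ay": 0, "az": 0}, {"gripper": 1, "x": 0, "y": -0.3, "z": 0, "ax": 0, "ay": 0, "az": 0}, {"gripper": 1, "x": 0, "y": -0.2, "z": 0, "ax": 0, "ay": 0, "az": 0}])

```text
clock: 6.7
position: [441.5, 103.4, 104.3]
ee_rot: [0.118, 0.993, -0.0, -0.0]
contact_force: [-0.2, 0.4, -0.0]
gripper_width: 0.2
grasp_force: 0.0
```

Call:
send_rows(targets=[{"gripper": 1, "x": 0.05, "y": -0.31, "z": 0, "ax": 0, "ay": 0, "az": -1.5}, {"gripper": 1, "x": 0.05, "y": -0.31, "z": 0, "ax": 0, "ay": 0, "az": -1.5}, {"gripper": 1, "x": 0.05, "y": -0.31, "z": 0, "ax": 0, "ay": 0, "az": -1.5}, {"gripper": 1, "x": 0.05, "y": -0.31, "z": 0, "ax": 0, "ay": 0, "az": -1.5}])

```text
clock: 7.03
position: [437.4, 92.5, 104.4]
ee_rot: [0.065, 0.998, 0.001, 0.0]
contact_force: [-2.1, 2.3, 0.0]
gripper_width: 0.6
grasp_force: 1.3
```

Call:
send_rows(targets=[{"gripper": 1, "x": 0.05, "y": -0.31, "z": 0, "ax": 0, "ay": 0, "az": -1.5}, {"gripper": 1, "x": 0.05, "y": -0.31, "z": 0, "ax": 0, "ay": 0, "az": -1.5}, {"gripper": 1, "x": 0.05, "y": -0.31, "z": 0, "ax": 0, "ay": 0, "az": -1.5}, {"gripper": 1, "x": 0.05, "y": -0.31, "z": 0, "ax": 0, "ay": 0, "az": -1.5}])

```text
clock: 7.37
position: [434.0, 80.4, 104.3]
ee_rot: [0.013, 1.0, 0.0, -0.0]
contact_force: [-1.9, 3.1, 0.3]
gripper_width: 0.0
grasp_force: 1.4
```

```bash
python3 st.py 178.4
```

```text
7.3667 [ 0.55  0.22 -0.6  -0.   -0.75 -2.15] yaw 178.53 [434.   80.4 104.3] r,t [120.3 -21.9] F r,t,z [ 1.99 -3.07  0.27] [0.87 0.48 0.03]
```

Call:
send_rows(targets=[{"gripper": 1, "x": 0.05, "y": -0.31, "z": 0, "ax": 0, "ay": 0, "az": -1.5}, {"gripper": 1, "x": 0.05, "y": -0.31, "z": 0, "ax": 0, "ay": 0, "az": -1.5}, {"gripper": 1, "x": 0.05, "y": -0.31, "z": 0, "ax": 0, "ay": 0, "az": -1.5}, {"gripper": 1, "x": 0.05, "y": -0.31, "z": 0, "ax": 0, "ay": 0, "az": -1.5}])

```text
clock: 7.7
position: [432.3, 67.9, 104.4]
ee_rot: [-0.04, 0.999, 0.0, 0.0]
contact_force: [-2.6, 3.1, 1.2]
gripper_width: 0.0
grasp_force: 1.4
```

Call:
send_rows(targets=[{"gripper": 1, "x": 0.05, "y": -0.31, "z": 0, "ax": 0, "ay": 0, "az": -1.5}, {"gripper": 1, "x": 0.05, "y": -0.31, "z": 0, "ax": 0, "ay": 0, "az": -1.5}, {"gripper": 1, "x": 0.05, "y": -0.31, "z": 0, "ax": 0, "ay": 0, "az": -1.5}, {"gripper": 1, "x": 0.05, "y": -0.31, "z": 0, "ax": 0, "ay": 0, "az": -1.5}])

```text
clock: 8.03
position: [431.8, 56.2, 104.4]
ee_rot: [-0.091, 0.996, 0.001, 0.0]
contact_force: [-4.0, 8.6, 1.2]
gripper_width: -0.3
grasp_force: 4.5
```

Call:
send_rows(targets=[{"gripper": 1, "x": 0.05, "y": -0.31, "z": 0, "ax": 0, "ay": 0, "az": -1.5}, {"gripper": 1, "x": 0.05, "y": -0.31, "z": 0, "ax": 0, "ay": 0, "az": -1.5}, {"gripper": 1, "x": 0.05, "y": -0.31, "z": 0, "ax": 0, "ay": 0, "az": -1.5}, {"gripper": 1, "x": 0.05, "y": -0.31, "z": 0, "ax": 0, "ay": 0, "az": -1.5}])

```text
clock: 8.37
position: [432.5, 43.6, 104.4]
ee_rot: [-0.144, 0.99, 0.001, 0.0]
contact_force: [-2.9, 7.1, 1.1]
gripper_width: 0.1
grasp_force: 3.8
```

```bash
python3 st.py 196.4
```

```text
8.3667 [ 0.48  0.21 -0.62 -0.   -0.74 -1.76] yaw -163.49 [432.5  43.6 104.4] r,t [119.6 -23.2] F r,t,z [ 0.75 -7.65  1.06] [ 1.94  0.97 -0.07]
```

Call:
send_rows(targets=[{"gripper": 1, "x": 0.05, "y": -0.31, "z": 0, "ax": 0, "ay": 0, "az": -1.5}, {"gripper": 1, "x": 0.05, "y": -0.31, "z": 0, "ax": 0, "ay": 0, "az": -1.5}, {"gripper": 1, "x": 0.05, "y": -0.31, "z": 0, "ax": 0, "ay": 0, "az": -1.5}, {"gripper": 1, "x": 0.05, "y": -0.31, "z": 0, "ax": 0, "ay": 0, "az": -1.5}, {"gripper": 1, "x": 0.05, "y": -0.31, "z": 0, "ax": 0, "ay": 0, "az": -1.5}])

```text
clock: 8.78
position: [435.2, 28.1, 104.3]
ee_rot: [-0.208, 0.978, 0.001, 0.0]
contact_force: [-2.8, 7.4, 1.8]
gripper_width: -0.1
grasp_force: 3.8
```

Call:
send_rows(targets=[{"gripper": 1, "x": 0.05, "y": -0.31, "z": 0, "ax": 0, "ay": 0, "az": -1.5}, {"gripper": 1, "x": 0.05, "y": -0.31, "z": 0, "ax": 0, "ay": 0, "az": -1.5}, {"gripper": 1, "x": 0.05, "y": -0.31, "z": 0, "ax": 0, "ay": 0, "az": -1.5}, {"gripper": 1, "x": 0.05, "y": -0.31, "z": 0, "ax": 0, "ay": 0, "az": -1.5}, {"gripper": 1, "x": 0.05, "y": -0.31, "z": 0, "ax": 0, "ay": 0, "az": -1.5}])

```text
clock: 9.2
position: [439.8, 13.0, 104.3]
ee_rot: [-0.272, 0.962, 0.001, -0.0]
contact_force: [-4.2, 6.2, 2.9]
gripper_width: -0.0
grasp_force: 3.8
```

Call:
send_rows(targets=[{"gripper": 1, "x": 0.05, "y": -0.31, "z": 0, "ax": 0, "ay": 0, "az": -1.5}, {"gripper": 1, "x": 0.05, "y": -0.31, "z": 0, "ax": 0, "ay": 0, "az": -1.5}, {"gripper": 1, "x": 0.05, "y": -0.31, "z": 0, "ax": 0, "ay": 0, "az": -1.5}, {"gripper": 1, "x": 0.05, "y": -0.31, "z": 0, "ax": 0, "ay": 0, "az": -1.5}, {"gripper": 1, "x": 0.05, "y": -0.31, "z": 0, "ax": 0, "ay": 0, "az": -1.5}])

```text
clock: 9.62
position: [446.1, -1.3, 104.3]
ee_rot: [-0.334, 0.943, 0.001, -0.0]
contact_force: [-4.1, 5.7, 2.7]
gripper_width: 0.1
grasp_force: 3.9
```

Call:
send_rows(targets=[{"gripper": 1, "x": 0.025, "y": -0.16, "z": 0, "ax": 0, "ay": 0, "az": -0.75}, {"gripper": 1, "x": 0.025, "y": -0.16, "z": 0, "ax": 0, "ay": 0, "az": -0.75}, {"gripper": 1, "x": 0.025, "y": -0.16, "z": 0, "ax": 0, "ay": 0, "az": -0.75}, {"gripper": 1, "x": 0.025, "y": -0.16, "z": 0, "ax": 0, "ay": 0, "az": -0.75}])

```text
clock: 9.95
position: [449.3, -6.9, 104.3]
ee_rot: [-0.358, 0.934, 0.001, -0.001]
contact_force: [-4.1, 5.0, 2.6]
gripper_width: 0.2
grasp_force: 3.8
```

```bash
python3 st.py 221.9; python3 - <<'E'
from h import *
m,im,d=look('top')
i=cv2.cvtColor(im,cv2.COLOR_RGB2HSV);cv2.imwrite('pics/t4.png',cv2.resize(im[190:310,250:390],None,fx=5,fy=5)[:,:,::-1])
E
```

```text
9.95 [ 0.35  0.24 -0.58 -0.   -0.75 -1.18] yaw -138.02 [449.3  -6.9 104.3] r,t [119.1 -23.5] F r,t,z [-0.29 -6.52  2.59] [ 1.6   1.09 -0.02]
```

View pics/t4.png

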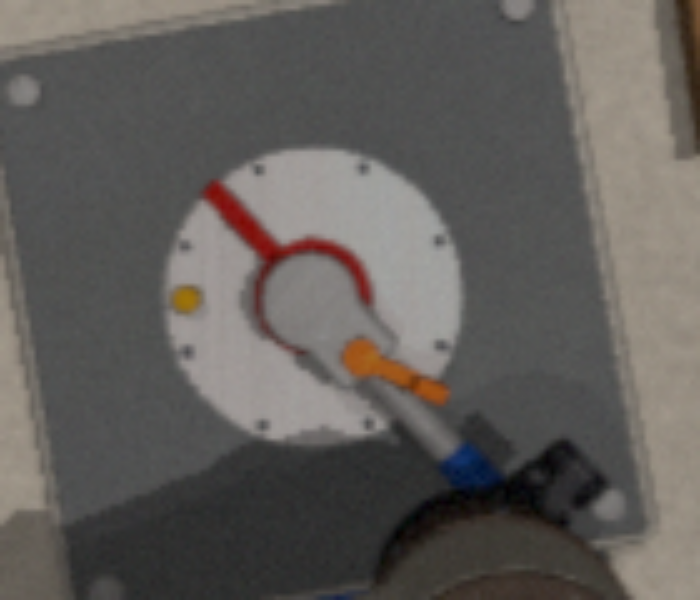

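The lever is still on the loosening side at crop (430,390). The red arm has followed to about 43° at (212,188), with the post at (186,298), so about 36° remains. The turning push is about 6.5–7 N.

Call:
send_rows(targets=[{"gripper": 1, "x": 0.05, "y": -0.315, "z": 0, "ax": 0, "ay": 0, "az": -1.5}, {"gripper": 1, "x": 0.05, "y": -0.315, "z": 0, "ax": 0, "ay": 0, "az": -1.5}, {"gripper": 1, "x": 0.05, "y": -0.315, "z": 0, "ax": 0, "ay": 0, "az": -1.5}, {"gripper": 1, "x": 0.05, "y": -0.315, "z": 0, "ax": 0, "ay": 0, "az": -1.5}, {"gripper": 1, "x": 0.05, "y": -0.315, "z": 0, "ax": 0, "ay": 0, "az": -1.5}])

```text
clock: 10.42
position: [458.4, -19.9, 104.2]
ee_rot: [-0.419, 0.908, 0.001, -0.001]
contact_force: [-4.6, 5.3, 4.5]
gripper_width: 0.2
grasp_force: 3.9
```

Call:
send_rows(targets=[{"gripper": 1, "x": 0.05, "y": -0.315, "z": 0, "ax": 0, "ay": 0, "az": -1.5}, {"gripper": 1, "x": 0.05, "y": -0.315, "z": 0, "ax": 0, "ay": 0, "az": -1.5}, {"gripper": 1, "x": 0.05, "y": -0.315, "z": 0, "ax": 0, "ay": 0, "az": -1.5}, {"gripper": 1, "x": 0.05, "y": -0.315, "z": 0, "ax": 0, "ay": 0, "az": -1.5}, {"gripper": 1, "x": 0.05, "y": -0.315, "z": 0, "ax": 0, "ay": 0, "az": -1.5}])

```text
clock: 10.83
position: [469.0, -31.6, 104.3]
ee_rot: [-0.477, 0.879, 0.001, -0.001]
contact_force: [-5.3, 5.9, 4.5]
gripper_width: 0.4
grasp_force: 4.0
```

Call:
send_rows(targets=[{"gripper": 1, "x": 0.02, "y": -0.105, "z": 0, "ax": 0, "ay": 0, "az": -0.5}, {"gripper": 1, "x": 0.02, "y": -0.105, "z": 0, "ax": 0, "ay": 0, "az": -0.5}, {"gripper": 1, "x": 0.02, "y": -0.105, "z": 0, "ax": 0, "ay": 0, "az": -0.5}, {"gripper": 1, "x": 0.02, "y": -0.105, "z": 0, "ax": 0, "ay": 0, "az": -0.5}, {"gripper": 1, "x": 0.02, "y": -0.105, "z": 0, "ax": 0, "ay": 0, "az": -0.5}])

```text
clock: 11.25
position: [472.9, -35.1, 104.3]
ee_rot: [-0.496, 0.868, 0.001, -0.001]
contact_force: [-4.2, 5.5, 4.2]
gripper_width: -0.2
grasp_force: 3.7
```

```bash
python3 st.py 239.4
```

```text
11.25 [ 0.27  0.27 -0.52 -0.   -0.78 -0.8 ] yaw -120.53 [472.9 -35.1 104.3] r,t [118.8 -23.6] F r,t,z [-2.54 -6.44  4.24] [ 1.43  1.27 -0.03]
```

Call:
send_rows(targets=[{"gripper": 1, "x": 0.02, "y": -0.105, "z": 0, "ax": 0, "ay": 0, "az": -0.5}, {"gripper": 1, "x": 0.02, "y": -0.105, "z": 0, "ax": 0, "ay": 0, "az": -0.5}, {"gripper": 1, "x": 0.02, "y": -0.105, "z": 0, "ax": 0, "ay": 0, "az": -0.5}, {"gripper": 1, "x": 0.02, "y": -0.105, "z": 0, "ax": 0, "ay": 0, "az": -0.5}])

```text
clock: 11.58
position: [476.2, -37.9, 104.3]
ee_rot: [-0.511, 0.86, 0.001, -0.001]
contact_force: [-4.8, 5.6, 3.9]
gripper_width: -0.0
grasp_force: 3.7
```

```bash
python3 st.py 241.4
```

```text
11.5833 [ 0.26  0.28 -0.52 -0.   -0.78 -0.76] yaw -118.52 [476.2 -37.9 104.3] r,t [118.7 -23.5] F r,t,z [-2.63 -6.85  3.95] [1.51 1.34 0.03]
```

Call:
send_rows(targets=[{"gripper": 1, "x": 0.02, "y": -0.105, "z": 0, "ax": 0, "ay": 0, "az": -0.5}, {"gripper": 1, "x": 0.02, "y": -0.105, "z": 0, "ax": 0, "ay": 0, "az": -0.5}, {"gripper": 1, "x": 0.02, "y": -0.105, "z": 0, "ax": 0, "ay": 0, "az": -0.5}, {"gripper": 1, "x": 0.02, "y": -0.105, "z": 0, "ax": 0, "ay": 0, "az": -0.5}])

```text
clock: 11.92
position: [479.5, -40.5, 104.2]
ee_rot: [-0.526, 0.85, 0.001, -0.001]
contact_force: [-4.6, 4.9, 4.4]
gripper_width: -0.1
grasp_force: 3.6
```

```bash
python3 st.py 243.4
```

```text
11.9167 [ 0.25  0.29 -0.51 -0.   -0.78 -0.71] yaw -116.52 [479.5 -40.5 104.2] r,t [118.7 -23.5] F r,t,z [-2.28 -6.3   4.44] [1.5  1.33 0.02]
```

The turning push is steady at about 6.5 N, so the target is about 13–14 N and the limit 19.5 N. I continue slowly while easing off the sideways and vertical friction.

Call:
send_rows(targets=[{"gripper": 1, "x": 0.01, "y": -0.105, "z": -0.04, "ax": 0, "ay": 0, "az": -0.5}, {"gripper": 1, "x": 0.01, "y": -0.105, "z": -0.04, "ax": 0, "ay": 0, "az": -0.5}, {"gripper": 1, "x": 0.01, "y": -0.105, "z": -0.04, "ax": 0, "ay": 0, "az": -0.5}, {"gripper": 1, "x": 0.01, "y": -0.105, "z": -0.04, "ax": 0, "ay": 0, "az": -0.5}, {"gripper": 1, "x": 0.01, "y": -0.105, "z": 0, "ax": 0, "ay": 0, "az": -0.5}])

```text
clock: 12.33
position: [482.5, -43.2, 104.6]
ee_rot: [-0.544, 0.839, 0.002, -0.002]
contact_force: [-4.7, 5.9, 0.0]
gripper_width: -0.0
grasp_force: 3.4
```

```bash
python3 st.py 245.9
```

```text
12.3333 [ 0.25  0.29 -0.5  -0.   -0.79 -0.66] yaw -114.08 [482.5 -43.2 104.6] r,t [118.8 -24.8] F r,t,z [-3.43 -6.68  0.04] [1.65 1.39 0.04]
```

Call:
send_rows(targets=[{"gripper": 1, "x": 0.01, "y": -0.105, "z": 0, "ax": 0, "ay": 0, "az": -0.5}, {"gripper": 1, "x": 0.01, "y": -0.105, "z": 0, "ax": 0, "ay": 0, "az": -0.5}, {"gripper": 1, "x": 0.01, "y": -0.105, "z": 0, "ax": 0, "ay": 0, "az": -0.5}, {"gripper": 1, "x": 0.01, "y": -0.105, "z": 0, "ax": 0, "ay": 0, "az": -0.5}, {"gripper": 1, "x": 0.01, "y": -0.105, "z": 0, "ax": 0, "ay": 0, "az": -0.5}])

```text
clock: 12.75
position: [486.8, -46.0, 104.6]
ee_rot: [-0.562, 0.827, 0.002, -0.003]
contact_force: [-5.2, 4.3, -0.5]
gripper_width: -0.1
grasp_force: 3.4
```

```bash
python3 st.py 248.4
```

```text
12.75 [ 0.24  0.3  -0.49 -0.   -0.79 -0.61] yaw -111.58 [486.8 -46.  104.6] r,t [118.7 -25. ] F r,t,z [-2.12 -6.46 -0.55] [1.31 1.62 0.01]
```

Call:
send_rows(targets=[{"gripper": 1, "x": 0.02, "y": -0.105, "z": 0, "ax": 0, "ay": 0, "az": -0.5}, {"gripper": 1, "x": 0.02, "y": -0.105, "z": 0, "ax": 0, "ay": 0, "az": -0.5}, {"gripper": 1, "x": 0.02, "y": -0.105, "z": 0, "ax": 0, "ay": 0, "az": -0.5}, {"gripper": 1, "x": 0.02, "y": -0.105, "z": 0, "ax": 0, "ay": 0, "az": -0.5}])

```text
clock: 13.08
position: [490.4, -48.2, 104.6]
ee_rot: [-0.577, 0.817, 0.002, -0.003]
contact_force: [-5.1, 4.4, 0.4]
gripper_width: 0.1
grasp_force: 3.2
```

```bash
python3 st.py 250.4
```

```text
13.0833 [ 0.23  0.3  -0.48 -0.   -0.8  -0.57] yaw -109.57 [490.4 -48.2 104.6] r,t [118.6 -25. ] F r,t,z [-2.44 -6.29  0.36] [1.32 1.52 0.  ]
```

Call:
send_rows(targets=[{"gripper": 1, "x": 0.02, "y": -0.105, "z": 0, "ax": 0, "ay": 0, "az": -0.5}, {"gripper": 1, "x": 0.02, "y": -0.105, "z": 0, "ax": 0, "ay": 0, "az": -0.5}, {"gripper": 1, "x": 0.02, "y": -0.105, "z": 0, "ax": 0, "ay": 0, "az": -0.5}, {"gripper": 1, "x": 0.02, "y": -0.105, "z": 0, "ax": 0, "ay": 0, "az": -0.5}])

```text
clock: 13.42
position: [494.1, -50.4, 104.6]
ee_rot: [-0.591, 0.807, 0.003, -0.003]
contact_force: [-5.3, 4.5, -0.2]
gripper_width: 0.3
grasp_force: 3.3
```

```bash
python3 st.py 252.4
```

```text
13.4167 [ 0.22  0.31 -0.47 -0.   -0.8  -0.53] yaw -107.58 [494.1 -50.4 104.6] r,t [118.5 -24.9] F r,t,z [-2.68 -6.46 -0.19] [1.19 1.57 0.1 ]
```

Call:
send_rows(targets=[{"gripper": 1, "x": 0.02, "y": -0.105, "z": 0, "ax": 0, "ay": 0, "az": -0.5}, {"gripper": 1, "x": 0.02, "y": -0.105, "z": 0, "ax": 0, "ay": 0, "az": -0.5}, {"gripper": 1, "x": 0.02, "y": -0.105, "z": 0, "ax": 0, "ay": 0, "az": -0.5}, {"gripper": 1, "x": 0.02, "y": -0.105, "z": 0, "ax": 0, "ay": 0, "az": -0.5}])

```text
clock: 13.75
position: [498.0, -52.3, 104.6]
ee_rot: [-0.605, 0.796, 0.003, -0.003]
contact_force: [-4.6, 4.0, 0.3]
gripper_width: 0.0
grasp_force: 3.0
```

```bash
python3 st.py 254.4
```

```text
13.75 [ 0.22  0.32 -0.46 -0.   -0.8  -0.49] yaw -105.57 [498.  -52.3 104.6] r,t [118.4 -24.7] F r,t,z [-2.65 -5.47  0.33] [1.25 1.45 0.01]
```

Call:
send_rows(targets=[{"gripper": 1, "x": 0.02, "y": -0.105, "z": 0, "ax": 0, "ay": 0, "az": -0.5}, {"gripper": 1, "x": 0.02, "y": -0.105, "z": 0, "ax": 0, "ay": 0, "az": -0.5}, {"gripper": 1, "x": 0.02, "y": -0.105, "z": 0, "ax": 0, "ay": 0, "az": -0.5}])

```text
clock: 14.0
position: [500.6, -53.7, 104.5]
ee_rot: [-0.615, 0.788, 0.003, -0.003]
contact_force: [-5.9, 4.0, 1.1]
gripper_width: -0.2
grasp_force: 3.3
```

```bash
python3 st.py 255.9
```

```text
14.0 [ 0.21  0.32 -0.45 -0.   -0.81 -0.46] yaw -104.07 [500.6 -53.7 104.5] r,t [118.4 -25. ] F r,t,z [-2.45 -6.73  1.07] [1.3  1.62 0.05]
```

Call:
send_rows(targets=[{"gripper": 1, "x": 0.02, "y": -0.105, "z": 0, "ax": 0, "ay": 0, "az": -0.5}, {"gripper": 1, "x": 0.02, "y": -0.105, "z": 0, "ax": 0, "ay": 0, "az": -0.5}, {"gripper": 1, "x": 0.02, "y": -0.105, "z": 0, "ax": 0, "ay": 0, "az": -0.5}])

```text
clock: 14.25
position: [503.5, -55.0, 104.6]
ee_rot: [-0.625, 0.78, 0.003, -0.003]
contact_force: [-5.6, 4.3, 0.6]
gripper_width: -0.2
grasp_force: 3.4
```

```bash
python3 st.py 257.4
```

```text
14.25 [ 0.21  0.33 -0.44 -0.   -0.81 -0.43] yaw -102.57 [503.5 -55.  104.6] r,t [118.4 -24.9] F r,t,z [-3.   -6.36  0.62] [ 1.35  1.66 -0.01]
```

Call:
send_rows(targets=[{"gripper": 1, "x": 0.02, "y": -0.105, "z": 0, "ax": 0, "ay": 0, "az": -0.5}, {"gripper": 1, "x": 0.02, "y": -0.105, "z": 0, "ax": 0, "ay": 0, "az": -0.5}, {"gripper": 1, "x": 0.02, "y": -0.105, "z": 0, "ax": 0, "ay": 0, "az": -0.5}])

```text
clock: 14.5
position: [505.9, -56.3, 104.5]
ee_rot: [-0.636, 0.772, 0.003, -0.004]
contact_force: [-7.3, 4.0, 2.3]
gripper_width: -0.1
grasp_force: 4.3
```

```bash
python3 st.py 258.9
```

```text
14.5 [ 0.21  0.33 -0.44 -0.   -0.81 -0.4 ] yaw -101.07 [505.9 -56.3 104.5] r,t [118.6 -25.4] F r,t,z [-2.5  -7.98  2.33] [1.45 2.09 0.01]
```

Call:
send_rows(targets=[{"gripper": 1, "x": 0.02, "y": -0.105, "z": 0, "ax": 0, "ay": 0, "az": -0.5}, {"gripper": 1, "x": 0.02, "y": -0.105, "z": 0, "ax": 0, "ay": 0, "az": -0.5}])

```text
clock: 14.67
position: [507.5, -57.1, 104.5]
ee_rot: [-0.642, 0.767, 0.004, -0.004]
contact_force: [-8.6, 5.1, 3.0]
gripper_width: -0.1
grasp_force: 5.0
```

```bash
python3 st.py 259.9; python3 - <<'E'
from h import *
m,im,d=look('top')
cv2.imwrite('pics/t5.png',cv2.resize(im[210:290,270:370],None,fx=6,fy=6,interpolation=2)[:,:,::-1])
E
```

```text
14.6667 [ 0.2   0.33 -0.43 -0.   -0.82 -0.38] yaw -100.09 [507.5 -57.1 104.5] r,t [118.5 -25.8] F r,t,z [-3.52 -9.34  3.05] [1.64 2.34 0.05]
```

View pics/t5.png

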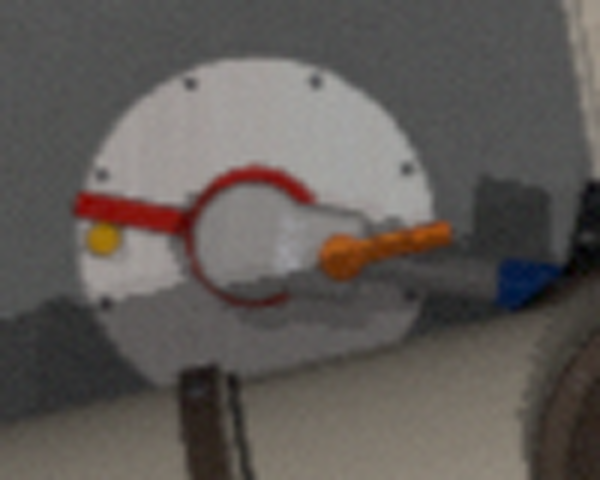

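The red arm (130,210) is at the yellow post (103,238) and the push is rising (9.3 N). I press on slowly towards about 13 N.

Call:
send_rows(targets=[{"gripper": 1, "x": 0.01, "y": -0.1, "z": -0.02, "ax": 0, "ay": 0, "az": -0.4}, {"gripper": 1, "x": 0.01, "y": -0.1, "z": -0.02, "ax": 0, "ay": 0, "az": -0.4}])

```text
clock: 14.88
position: [508.5, -57.7, 104.6]
ee_rot: [-0.647, 0.762, 0.004, -0.005]
contact_force: [-9.8, 4.2, 2.6]
gripper_width: -0.1
grasp_force: 5.4
```

```bash
python3 st.py 260.7
```

```text
14.8833 [ 0.2   0.33 -0.43 -0.   -0.82 -0.36] yaw -99.3 [508.5 -57.7 104.6] r,t [118.6 -26.4] F r,t,z [ -2.54 -10.38   2.55] [1.28 2.74 0.03]
```

Call:
send_rows(targets=[{"gripper": 1, "x": 0.01, "y": -0.1, "z": -0.02, "ax": 0, "ay": 0, "az": -0.4}, {"gripper": 1, "x": 0.01, "y": -0.1, "z": -0.02, "ax": 0, "ay": 0, "az": -0.4}])

```text
clock: 15.05
position: [509.3, -58.8, 104.6]
ee_rot: [-0.653, 0.758, 0.005, -0.006]
contact_force: [-10.0, 2.1, 2.7]
gripper_width: -0.1
grasp_force: 5.6
```

```bash
python3 st.py 261.5
```

```text
15.05 [ 0.2   0.34 -0.42 -0.   -0.82 -0.35] yaw -98.52 [509.3 -58.8 104.6] r,t [119.2 -27.1] F r,t,z [ -0.57 -10.2    2.67] [ 0.74  3.02 -0.04]
```

Call:
send_rows(targets=[{"gripper": 1, "x": 0.01, "y": -0.1, "z": -0.01, "ax": 0, "ay": 0, "az": -0.4}, {"gripper": 1, "x": 0.01, "y": -0.1, "z": -0.01, "ax": 0, "ay": 0, "az": -0.4}])

```text
clock: 15.22
position: [510.5, -59.5, 104.6]
ee_rot: [-0.658, 0.753, 0.005, -0.007]
contact_force: [-11.6, 2.3, 2.8]
gripper_width: 0.2
grasp_force: 6.2
```

```bash
python3 st.py 262.3
```

```text
15.2167 [ 0.2   0.34 -0.42 -0.   -0.83 -0.33] yaw -97.74 [510.5 -59.5 104.6] r,t [119.3 -27.5] F r,t,z [ -0.69 -11.83   2.81] [ 0.65  3.39 -0.03]
```

Call:
send_rows(targets=[{"gripper": 1, "x": 0.01, "y": -0.1, "z": 0, "ax": 0, "ay": 0, "az": -0.4}, {"gripper": 1, "x": 0.01, "y": -0.1, "z": 0, "ax": 0, "ay": 0, "az": -0.4}])

```text
clock: 15.38
position: [511.9, -60.0, 104.6]
ee_rot: [-0.663, 0.749, 0.006, -0.007]
contact_force: [-12.4, 3.2, 5.1]
gripper_width: 0.4
grasp_force: 7.1
```

```bash
python3 st.py 263.1
```

```text
15.3833 [ 0.2   0.34 -0.42 -0.   -0.83 -0.32] yaw -96.95 [511.9 -60.  104.6] r,t [119.3 -27.6] F r,t,z [ -1.7  -12.74   5.05] [ 0.74  3.67 -0.02]
```

Call:
send_rows(targets=[{"gripper": 1, "x": 0.01, "y": -0.08, "z": -0.01, "ax": 0, "ay": 0, "az": -0.3}, {"gripper": 1, "x": 0.01, "y": -0.08, "z": -0.01, "ax": 0, "ay": 0, "az": -0.3}, {"gripper": 1, "x": 0, "y": 0, "z": 0, "ax": 0, "ay": 0, "az": 0}, {"gripper": 1, "x": 0, "y": 0, "z": 0, "ax": 0, "ay": 0, "az": 0}])

```text
clock: 15.72
position: [513.0, -60.4, 104.6]
ee_rot: [-0.667, 0.745, 0.006, -0.007]
contact_force: [-12.9, 2.7, 4.9]
gripper_width: 0.1
grasp_force: 7.0
```

```bash
python3 st.py 262; python3 st.py 260
```

```text
15.7167 [ 0.2   0.34 -0.41 -0.   -0.83 -0.3 ] yaw -96.37 [513.  -60.4 104.6] r,t [120.  -24.2] F r,t,z [ -0.91 -13.17   4.85] [0.8  3.73 0.06]
15.7167 [ 0.2   0.34 -0.41 -0.   -0.83 -0.3 ] yaw -96.37 [513.  -60.4 104.6] r,t [120.8 -20. ] F r,t,z [ -0.45 -13.2    4.85] [0.8  3.73 0.06]
```

Call:
send_rows(targets=[{"gripper": 1, "x": 0, "y": -0.06, "z": 0, "ax": 0, "ay": 0, "az": 0}, {"gripper": 1, "x": 0, "y": 0, "z": 0, "ax": 0, "ay": 0, "az": 0}, {"gripper": 1, "x": 0, "y": 0, "z": 0, "ax": 0, "ay": 0, "az": 0}, {"gripper": 1, "x": 0, "y": 0, "z": 0, "ax": 0, "ay": 0, "az": 0}, {"gripper": 1, "x": 0, "y": 0, "z": 0, "ax": 0, "ay": 0, "az": 0}])

```text
clock: 16.13
position: [513.4, -60.5, 104.6]
ee_rot: [-0.667, 0.745, 0.006, -0.007]
contact_force: [-13.3, 2.4, 3.8]
gripper_width: -0.0
grasp_force: 7.2
```

Call:
send_rows(targets=[{"gripper": 1, "x": 0, "y": 0, "z": 0, "ax": 0, "ay": 0, "az": 0}, {"gripper": 1, "x": 0, "y": 0, "z": 0, "ax": 0, "ay": 0, "az": 0}, {"gripper": 1, "x": 0, "y": 0, "z": 0, "ax": 0, "ay": 0, "az": 0}, {"gripper": 1, "x": 0, "y": 0, "z": 0, "ax": 0, "ay": 0, "az": 0}, {"gripper": 1, "x": 0, "y": 0, "z": 0, "ax": 0, "ay": 0, "az": 0}])

```text
clock: 16.55
position: [513.4, -60.5, 104.6]
ee_rot: [-0.667, 0.745, 0.006, -0.007]
contact_force: [-13.9, 3.4, 4.2]
gripper_width: -0.1
grasp_force: 7.2
```

```bash
python3 st.py 261
```

```text
16.55 [ 0.2   0.35 -0.41 -0.   -0.83 -0.3 ] yaw -96.38 [513.4 -60.5 104.6] r,t [120.5 -21.7] F r,t,z [ -1.14 -14.23   4.21] [0.82 3.81 0.01]
```

Held at about 13.8 N (2.1 times) for 0.8 s. Now I let go, back off and lift clear.

Call:
send_rows(targets=[{"gripper": 1, "x": 0, "y": 0.3, "z": 0, "ax": 0, "ay": 0, "az": 0}, {"gripper": 1, "x": 0, "y": 0.5, "z": 0, "ax": 0, "ay": 0, "az": 0}, {"gripper": 1, "x": 0, "y": 1.0, "z": 0, "ax": 0, "ay": 0, "az": 0}, {"gripper": 1, "x": 0, "y": 1.5, "z": 0, "ax": 0, "ay": 0, "az": 0}, {"gripper": 1, "x": 0, "y": 1.0, "z": 0, "ax": 0, "ay": 0, "az": 0}])

```text
clock: 16.97
position: [478.5, -55.1, 107.2]
ee_rot: [-0.668, 0.744, -0.0, 0.0]
contact_force: [1.0, -0.9, 0.2]
gripper_width: 0.3
grasp_force: 0.0
```

Call:
send_rows(targets=[{"gripper": 1, "x": 0, "y": 0, "z": -1.5, "ax": 0, "ay": 0, "az": 0}, {"gripper": 1, "x": 0, "y": 0, "z": -3.0, "ax": 0, "ay": 0, "az": 0}, {"gripper": 1, "x": 0, "y": 2.5, "z": -3.0, "ax": 0, "ay": 0, "az": 0}, {"gripper": 1, "x": 0, "y": 3.0, "z": -3.0, "ax": 0, "ay": 0, "az": 0}, {"gripper": 1, "x": 0, "y": 3.0, "z": -2.0, "ax": 0, "ay": 0, "az": 0}])

```text
clock: 17.38
position: [395.8, -45.8, 234.2]
ee_rot: [-0.668, 0.744, -0.001, 0.002]
contact_force: [0.7, 1.1, 0.3]
gripper_width: -0.0
grasp_force: 0.0
```

Call:
send_rows(targets=[{"gripper": 1, "x": 0, "y": 3.0, "z": 0, "ax": 0, "ay": 0, "az": 0}, {"gripper": 1, "x": 0, "y": 3.0, "z": 0, "ax": 0, "ay": 0, "az": 0}, {"gripper": 1, "x": 0, "y": 0, "z": 0, "ax": 0, "ay": 0, "az": 0}, {"gripper": 1, "x": 0, "y": 0, "z": 0, "ax": 0, "ay": 0, "az": 0}])

```text
clock: 17.72
position: [334.9, -39.4, 232.5]
ee_rot: [-0.668, 0.744, -0.001, 0.002]
contact_force: [0.4, -0.2, 0.6]
gripper_width: 0.1
grasp_force: 0.0
```

```bash
python3 st.py 261; python3 - <<'E'
from h import *
m,im,d=look('top')
cv2.imwrite('pics/t6.png',cv2.resize(im[190:310,190:430],None,fx=3.3,fy=3.3,interpolation=2)[:,:,::-1])
E
```

```text
17.7167 [ 0.38 -0.14 -0.61  0.   -1.1  -0.48] yaw -96.14 [334.9 -39.4 232.5] r,t [ 127.6 -201.3] F r,t,z [0.12 0.46 0.64] [-0.01 -0.05 -0.03]
```

View pics/t6.png

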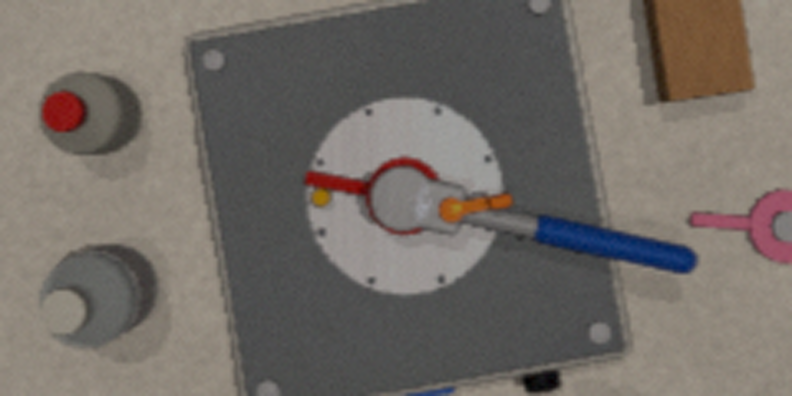

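The final view shows the red arm (335,183) resting at the post (321,198) and the lever (490,205) on the anticlockwise side. The bottles and carton are undisturbed and the robot is clear, so I'm handing in.

```bash
python3 -c "
from bench import arm
print(arm.job_done())"
```

```text
the job is handed in; nothing more can be done
None
```

I flipped the lever to its loosening side and turned the bolt loose until the red arm met the post. I pressed to about 13.8 N against about 6.5 N to turn it (about 2.1 times), held that for 0.8 s, let go, and handed the job in at about 18 s.

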